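# Ready the laminator for hot work

## Robot

A 6-joint arm with a two-finger parallel gripper is mounted at the origin on the work surface. World frame = base frame: x ahead of the robot, y to its left, z up, the work surface at z = 0. Lengths are in mm, angles in rad, forces in N, time in s.
With the tool pointing down it reaches from about 350 to 975 mm from the base axis. Payload 7.1 kg.
Tool frame: the origin (TCP) lies between the finger pads; the fingertips stand 19 mm ahead of it and the grasp point (between the pads) is the TCP (ctrl.tcp_to_tips is the distance from the TCP to the fingertips, in mm); z points along the fingers, y is the line along which they close (so a half turn about z gives the same grasp; the last joint's range is limited). The gripper opens to 88 mm and grips with 3 to 60 N. Pads are 20 mm wide; open, the fingers measure 115 mm over their backs; the gripper's body (75 mm by 178 mm) begins 61 mm behind the grasp point.
Start: joints at [1.128, 0.423, 1.63, -0, 1.089, -0.019], TCP at [256.985, 569.705, 241.675] pointing down, gripper open.
Joint ranges: [-3, 3], [-0.9, 2.11], [0.09, 2.58], [-1.31, 4.45], [0.11, 2.69], [-2.54, 2.54]. Speed limits (rad/s): [2.39, 2.39, 3.01, 3.14, 3.14, 3.14].

## Interface

Orientations are given as a rotation vector (axis times angle).
In Python, from workcell import status, optics, ctrl gives the robot as it stands. The module is installed in compiled form; this text tells all that it offers.
- The arm moves only by the shell command python3 -m inch 'ROWS'. ROWS is JSON, a list that holds one entry, the list of rows, each a list of 7 numbers: the shift along the tool's x, y, z in mm, then the turn, a rotation vector about the tool's x, y, z in rad, then the opening in per cent of the stroke, from 0 (shut) to 100 (fully open). A call has 1 to 20 rows; each row is the pose to reach, as a shift and turn from the pose commanded when the call began, along the tool's axes at that moment; what a row does not reach only later rows make up. A row lasts 1/10 s, in which the tool goes at most 50 mm and 8.59 degrees, less where a joint would pass 70% of its speed; a pose out of reach is approached as far as the arm can. A call with a gripper value outside its range is refused whole. The fingers move at their own pace and stop on an object; the grip force is fixed at half the most. Time passes only in rows, so rows that repeat a pose let the fingers close. It gives the time, the measured TCP pose, the force, the opening and the grip force at its end, in the units of the state.
- status.get_obs(): the state, without advancing time (a new reading comes with each control period).
- optics.get_image(name): name is "scene" or "side" or "wrist"; returns a dict with "frame" (420x560x3 uint8, red, green, blue), "fx", "fy", "cx", "cy" (pixels), "rvec" (rotation vector, rad) and "tvec" (3), from world to camera coordinates, as OpenCV has them; the wrist camera has in their place "hand_eye" (4x4, takes a point from camera to tool coordinates, whose origin is the TCP and whose axes are the flange's). Camera axes: x right, y down, z forward; pixel columns grow to the right and rows downward; lengths in mm; the calibration is good to about 2 mm. A picture is of the moment at which its call begins: read the wrist's pose just before it. There is no depth.
- ctrl.close_job(): hands the job in; it is judged then, once.
The state is a dict: "t": time; "qpos": joint angles; "qvel": joint speeds; "joint_torque": joint torques, N m; "ee_pos": TCP position; "orientation": TCP orientation; "ft_force": force on the tool from outside, world axes, zero at the start; "moment": the same for the moment, N m; "width": finger opening in mm; "grasp_force": force on a finger pad.
Only numpy, scipy, OpenCV 4.12 (cv2) and the standard library are available. Lean on these libraries where they do the work, as an engineer would, in place of code of your own. Each camera call takes 0.05 s, during which the arm holds its last target. There are 200 camera calls.

## Task

Get the pouch laminator ready for hot laminating: fold its feed tray down open, and slide the mode selector on its top from off, past the first click (cold), to the second stop (hot). Just push with a fingertip, nothing needs gripping or lifting; leave the machine standing where it is, and leave the jam-release catch and the things round about alone. Either job may come first; leave the selector settled at hot and the tray fully open.

Things in the scene. Friction and masses are not known exactly. Their poses are not given: they have to be found in the camera images.
- laminator: Free-standing desktop pouch laminator, light grey hood with black ends, about 6 kg on four rubber feet, 396 mm wide (its y), 160 mm deep (its x), flat hood top 92 mm above the table over x -60 to +74 mm, y -176 to +176 mm. Origin: centre of its underside, on the table. Its -x side is the feed side, with the tray, and roughly faces the robot; its +y end is on the left of someone standing at the feed side; z up.
- selector (a joint): Mode selector, a slide in a slot near the right-hand end of the hood top (right as seen from the feed side). Travel in m along the laminator's -y (towards its right-hand end): 0 off, about 0.018 first click (cold), 0.036 second stop (hot, end of travel). Spring detents hold it at each of the three: about 7 N pushes it out of off, and a little more pushes it on from cold; some 12 mm beyond one detent it snaps forward into the next one by itself.
- selector_tip (a point): Middle of the top of the selector's black finger tab, which it moves with. The tab is upright: 10 mm thick along the laminator's y, 24 mm along its x, and stands 21 mm above the hood top; around its foot lies a 16 mm by 26 mm rider 5 mm high. At off it is at laminator x -12, y -94, z 113 mm. The hood top is free for 150 mm on its +y side.
- feed_tray (a joint): Folding feed tray on the feed side, 270 mm wide, hinged along the laminator's y at laminator x -82, z 36 mm; nothing but its own weight holds it. Angle in rad: 0 shut (leaning 0.17 rad back from upright, against the hood), 1.70 fully open (about level, on its stop). Once pulled towards the feed side beyond about 0.3 it falls open by itself, 0.12 kg.
- tray_lip (a point): Middle of the free edge of the tray's tongue: a flat plate 5 mm thick and 90 mm wide (along the laminator's y), 80 mm from the hinge. Shut, the edge stands 23 mm above the hood top at laminator x -69, z 115 mm, with the free hood top behind it (+x), where a fingertip can be set down to draw it over towards the feed side (-x).
- release (a joint): Jam-release catch, a low ribbed spring slide on the left-hand end of the hood top, at laminator x -2, y +125 mm; travel in m along the laminator's +x, 0 at rest, 0.012 pushed. To be left alone.
- release_top (a point): Middle of the top of the jam-release catch, 34 mm wide (y), 16 mm deep (x), 8.5 mm above the hood top.
- brush_tin: Tin 74 mm across, 100 mm high, with paint brushes standing up to 176 mm. Origin: centre of its underside. Stands beside one end of the laminator. Leave alone.
- gesso_jar: Jar 68 mm across, 88 mm high. Origin: centre of its underside. Stands beside the other end of the laminator. Leave alone.
- tape_roll: Roll of paper tape lying flat, 96 mm across, 24 mm high. Origin: centre of its underside. Lies on the table off the left-hand front corner of the laminator, clear of the swing of the tray. Leave alone.

How it is judged (in metres and radians):
At the end, for the whole second after the job is handed in: The selector rests within 3 mm of its second stop (travel above 33 of 36 mm), the feed tray is down open (above 1.55 of 1.70 rad), the laminator stands level within 20 mm of where it was, the release catch is at rest, and the tin, jar and tape roll stand within 20 mm of where they were (value of joint selector above 0.033 m and value of joint feed_tray above 1.55 rad and distance of each of laminator, brush_tin, gesso_jar, tape_roll from where it was at the start of the episode below 0.02 m and angle between laminator's own z axis and vertical below 0.05 rad and value of joint release below 0.004 m and angle between each of brush_tin, gesso_jar's own z axis and vertical below 0.2 rad); the robot touches nothing.
It fails at once if the laminator is lifted, tipped or shoved along (height (world z) of laminator above 0.008 m or angle between laminator's own z axis and vertical above 0.08 rad or distance of laminator from where it was at the start of the episode above 0.025 m).
It fails at once if the jam-release catch is pushed (value of joint release above 0.005 m).
It fails at once if the brush tin, the jar or the tape roll is moved or lifted (distance of any of brush_tin, gesso_jar, tape_roll from where it was at the start of the episode above 0.025 m).
It also fails if it takes over 38 s, if anything falls off the work surface, if the arm or the gripper's body presses on something with over 40 N, if the wrist force passes 120 N, or if a joint passes its speed limit or range.

## Working session

There is one attempt and no reset: what is moved stays moved. The work goes in short steps, Python scripts to look and compute and a shell command to move; the robot and the scene stay as the last step left them, time stands still between calls to the robot, and variables do not carry over. Pictures are saved under pics/ and viewed, at most 10 in all, crops included, and the job is handed in when it is done.

```bash
mkdir -p pics
cat > h.py <<'E'
import numpy as np, cv2
from workcell import status, optics, ctrl
def save(n,f): 
    d=optics.get_image(n); cv2.imwrite(f,d['frame'][:,:,::-1]); np.save('pics/'+n+'.npy',d,allow_pickle=True); return d
def load(n): return np.load('pics/'+n+'.npy',allow_pickle=True).item()
def K(d): return np.array([[d['fx'],0,d['cx']],[0,d['fy'],d['cy']],[0,0,1.]])
def proj(d,P): return cv2.projectPoints(np.array(P,float).reshape(-1,3),np.array(d['rvec'],float),np.array(d['tvec'],float),K(d),None)[0].reshape(-1,2)
def atz(d,uv,z):
    R=cv2.Rodrigues(np.array(d['rvec'],float))[0]; c=-R.T@np.array(d['tvec'],float).ravel()
    r=R.T@np.linalg.inv(K(d))@np.array([uv[0],uv[1],1.]); return c+r*(z-c[2])/r[2]
E
python3 - <<'E'
from h import *
a=save('scene','pics/a.png');b=save('side','pics/b.png')
cv2.imwrite('pics/ab.png',cv2.resize(np.hstack([a['frame'],b['frame']])[:,:,::-1],(800,300)))
o=status.get_obs();print(o['t'],o['ee_pos'],o['orientation'],ctrl.tcp_to_tips)
E
```

```text
0.1 [256.79080771 569.30712658 241.00396976] [-6.60659848e-01 -3.07102853e+00  2.05838609e-03] 19.0
```

View pics/a.png

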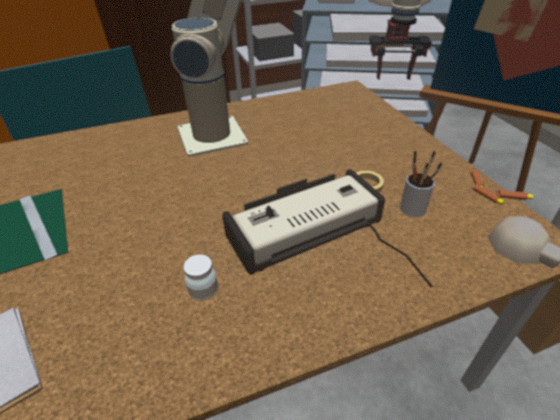

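View pics/b.png

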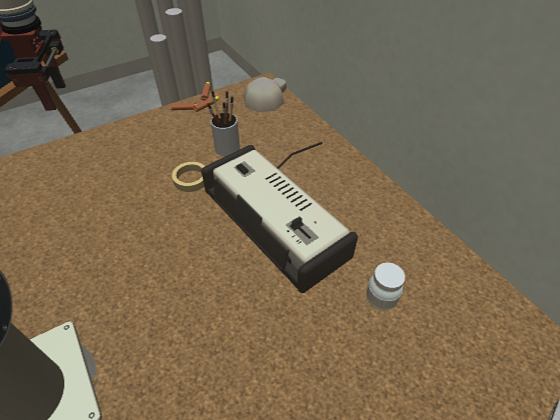

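The scene picture shows the laminator at about (305,215), with the selector near (263,213) and the catch at (347,189). In the side picture the selector is near (297,222) and the catch at (244,168). I'll enlarge both.

Run:
```python
from h import *
a=load('scene')['frame'][160:280,210:400];b=load('side')['frame'][135:295,190:370]
f=lambda i:cv2.resize(i[:,:,::-1],None,fx=4,fy=4,interpolation=cv2.INTER_CUBIC)
cv2.imwrite('pics/c.png',f(a)[:600]);cv2.imwrite('pics/d.png',cv2.resize(b[:,:,::-1],None,fx=3.7,fy=3.7,interpolation=cv2.INTER_CUBIC))
```

```text
(no output)
```

View pics/c.png

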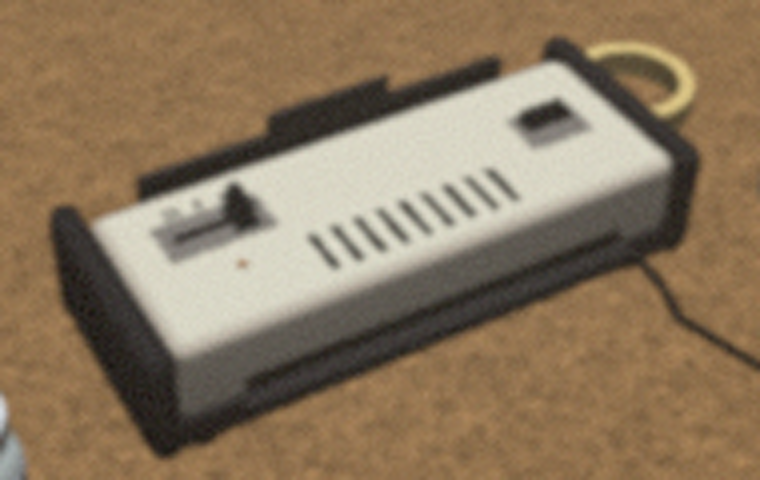

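View pics/d.png

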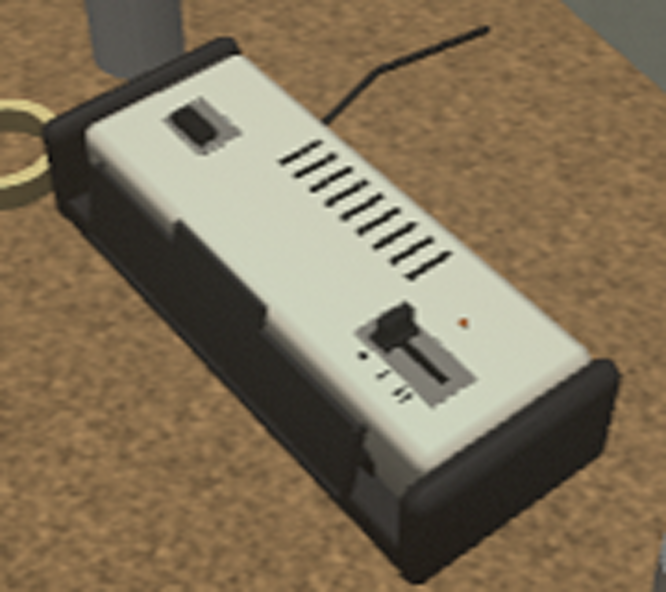

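Enlarged readings:

| Feature | Crop c (scene) | Crop d (side) |
|---|---|---|
| Tab top | (237,188) | (398,312) |
| Catch top | (543,113) | (193,124) |
| Tongue edge, middle | (328,98) | (225,260) |

The hood corners are also visible in both. Next I'll fit x, y and yaw.

```bash
cat > fit.py <<'E'
from h import *
from scipy.optimize import least_squares
M=np.array([[-69,0,115],[-12,-94,113],[-2,125,100.5],[-60,-176,92],[74,-176,92],[74,176,92],[-60,176,92]],float)
C=np.array([[328,98],[237,188],[543,113],[97,222],[183,357],[672,163],[558,62]])/4+[210,160]
D=np.array([[225,260],[398,312],[193,124],[425,470],[588,355],[240,55],[90,130]])/3.7+[190,135]
a,b=load('scene'),load('side')
def W(p,M=M):
    c,s=np.cos(p[2]),np.sin(p[2]);return M@np.array([[c,s,0],[-s,c,0],[0,0,1]])+[p[0],p[1],0]
r=lambda p:np.r_[proj(a,W(p))-C,proj(b,W(p))-D].ravel()
s=least_squares(r,[550,0,0.],loss='soft_l1');print(s.x);print(r(s.x).reshape(2,-1,2).round(1).tolist())
for n,m in dict(tip=[-12,-94,113],lip=[-69,0,115],behind=[-45,0,115],rel=[-2,125,100.5]).items():print(n,W(s.x,np.array([m],float)).round(1))
np.save('pose.npy',s.x)
E
python3 fit.py
```

```text
[5.95354634e+02 1.14955942e+02 1.18124429e-01]
[[[-0.5, -1.2], [-0.4, 0.7], [-0.2, -1.0], [-3.4, -2.1], [-2.5, -1.0], [0.9, -0.8], [-1.1, -2.4]], [[-0.6, -0.2], [0.2, -0.3], [1.0, -1.5], [0.4, -0.7], [3.7, -1.6], [1.4, -3.0], [-2.1, -1.7]]]
tip [[594.5  20.2 113. ]]
lip [[526.8 106.8 115. ]]
behind [[550.7 109.7 115. ]]
rel [[578.6 238.8 100.5]]
```

```bash
cat > go.py <<'E'
from h import *
from scipy.spatial.transform import Rotation as Ro
import sys
# target TCP in laminator x,y,z ; prints tool shift and turn
p=np.load('pose.npy'); t=np.array(sys.argv[1:4],float)
o=status.get_obs(); R=Ro.from_rotvec(o['orientation'])
L=Ro.from_euler('z',p[2]); w=L.apply(t)+[p[0],p[1],0]
T=L*Ro.from_matrix(np.array([[-1,0,0],[0,1,0],[0,0,-1.]]))
l=L.inv().apply(np.array(o['ee_pos'])-[p[0],p[1],0])
print('t',o['t'],'lam tcp',l.round(1),'F lam',L.inv().apply(o['ft_force']).round(1),'width',o['width'])
print('shift',R.inv().apply(w-o['ee_pos']).round(1),'turn',(R.inv()*T).as_rotvec().round(3))
E
python3 go.py -38 0 240
```

```text
t 0.1 lam tcp [-282.7  491.1  241. ] F lam [ 0.8 -0.3  0.4] width 88.0859856240907
shift [-462.9 -294.5    1.4] turn [-0.001 -0.    -0.542]
```

```bash
python3 -m inch '[[[-40,-25,0,0,0,-0.05,0],[-80,-50,0,0,0,-0.1,0],[-120,-75,0,0,0,-0.15,0],[-160,-100,0,0,0,-0.2,0],[-200,-126,0,0,0,-0.25,0],[-240,-152,0,0,0,-0.3,0],[-280,-178,0,0,0,-0.35,0],[-320,-204,0,0,0,-0.4,0],[-360,-229,0,0,0,-0.45,0],[-400,-254,0,0,0,-0.5,0],[-435,-277,1,0,0,-0.542,0],[-463,-294,1,0,0,-0.542,0],[-463,-294,1,0,0,-0.542,0],[-463,-294,1,0,0,-0.542,0],[-463,-294,1,0,0,-0.542,0]]]'
python3 go.py -38 0 118
python3 - <<'E'
from h import *
o=status.get_obs();d=save('wrist','pics/w.png');print(d['hand_eye'])
from scipy.spatial.transform import Rotation as Ro
T=np.eye(4);T[:3,:3]=Ro.from_rotvec(o['orientation']).as_matrix();T[:3,3]=o['ee_pos']
E=np.linalg.inv(T@np.array(d['hand_eye']));d['rvec']=cv2.Rodrigues(E[:3,:3])[0].ravel();d['tvec']=E[:3,3]
np.save('pics/wrist.npy',d,allow_pickle=True)
p=np.load('pose.npy');c,s=np.cos(p[2]),np.sin(p[2])
M=np.array([[-69,-45,115],[-69,0,115],[-69,45,115],[-12,-94,113],[-2,125,100.5]],float)
print(proj(d,M@np.array([[c,s,0],[-s,c,0],[0,0,1]])+[p[0],p[1],0]).round(0).tolist())
E
```

```text
t: 1.6
ee_pos: [557.4, 112.0, 240.4]
orientation: [0.186, -3.135, -0.0]
ft_force: [-0.4, 0.1, -0.3]
width: 0.4
grasp_force: 0.0
t 1.6 lam tcp [-38.1   1.5 240.4] F lam [-0.4  0.2 -0.3] width 0.4051797154971061
shift [ -0.2  -1.6 122.4] turn [ 0.    -0.001  0.001]
[[-6.48409783e-04 -9.67537911e-01 -2.52725089e-01  6.84713921e+01]
 [ 9.99999545e-01 -8.04359840e-04  5.13756475e-04  1.09538724e+00]
 [-7.00360779e-04 -2.52724641e-01  9.67537992e-01 -1.43129117e+02]
 [ 0.00000000e+00  0.00000000e+00  0.00000000e+00  1.00000000e+00]]
[[222.0, 170.0], [276.0, 170.0], [331.0, 170.0], [169.0, 234.0], [413.0, 240.0]]
```

View pics/w.png

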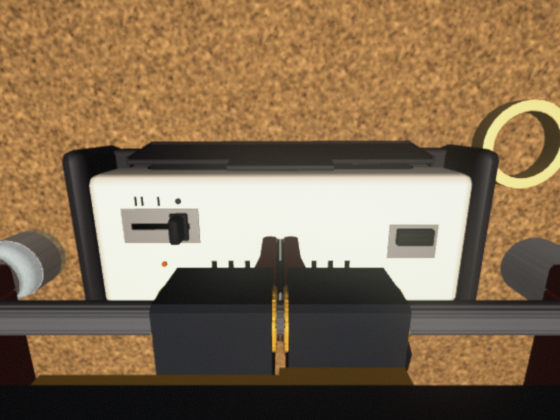

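The wrist view agrees with the fit to about 4 mm: tab top near (176,229), catch near (415,237), tongue about columns 228–333. The fingertips are behind the tongue over free hood, so I'll lower and draw the tray.

```bash
python3 -m inch '[[[0,-1,30,0,0,0,0],[0,-1,65,0,0,0,0],[0,-1,95,0,0,0,0],[0,-1,110,0,0,0,0],[0,-1,118,0,0,0,0],[0,-1,121,0,0,0,0],[0,-1,121,0,0,0,0]]]'; python3 go.py -38 0 118
python3 -m inch '[[[6,0,0,0,0,0,0],[12,0,0,0,0,0,0],[18,0,0,0,0,0,0],[24,0,0,0,0,0,0],[30,0,0,0,0,0,0],[36,0,0,0,0,0,0],[42,0,0,0,0,0,0],[48,0,0,0,0,0,0],[54,0,0,0,0,0,0],[60,0,0,0,0,0,0],[60,0,0,0,0,0,0],[60,0,0,0,0,0,0],[60,0,0,0,0,0,0]]]'; python3 go.py -12 -55 240
```

```text
t: 2.35
ee_pos: [558.7, 110.7, 120.3]
orientation: [-0.186, 3.135, 0.0]
ft_force: [0.5, -0.0, 0.7]
width: 0.3
grasp_force: 0.0
t 2.35 lam tcp [-3.690e+01  1.000e-01  1.203e+02] F lam [ 0.5 -0.1  0.7] width 0.32604341544303156
shift [ 1.1 -0.1  2.3] turn [0.    0.001 0.   ]
t: 3.65
ee_pos: [499.0, 103.3, 119.8]
orientation: [-0.186, 3.136, 0.0]
ft_force: [0.5, 0.3, 0.2]
width: 0.4
grasp_force: 0.0
t 3.65 lam tcp [-97.1  -0.2 119.8] F lam [0.5 0.2 0.2] width 0.4178678867988056
shift [ -85.1  -54.8 -120.2] turn [0. 0. 0.]
```

```bash
python3 -m inch '[[[0,0,-30,0,0,0,0],[0,0,-65,0,0,0,0],[-10,-10,-90,0,0,0,0],[-40,-25,-90,0,0,0,0],[-70,-40,-90,0,0,0,0],[-85,-50,-90,0,0,0,0],[-85,-50,-90,0,0,0,0],[-85,-50,-90,0,0,0,0],[-85,-50,-90,0,0,0,0]]]'; python3 go.py -12 -50 119
python3 - <<'E'
from h import *
a=save('side','pics/e0.png')['frame'][135:295,190:370];b=optics.get_image('wrist')['frame'][100:280,60:460]
u=cv2.resize(a[:,:,::-1],(337,300));v=cv2.resize(b[:,:,::-1],(667,300))
cv2.imwrite('pics/e.png',np.vstack([cv2.copyMakeBorder(u,0,0,0,330,0),v]))
E
```

```text
t: 4.55
ee_pos: [587.8, 64.0, 209.4]
orientation: [0.186, -3.135, -0.0]
ft_force: [0.0, -0.8, -0.1]
width: 0.4
grasp_force: 0.0
t 4.55 lam tcp [-13.5 -49.7 209.4] F lam [-0.  -0.8 -0.1] width 0.41776330951283014
shift [-1.6 -0.3 90.3] turn [ 0.    -0.001  0.   ]
```

View pics/e.png

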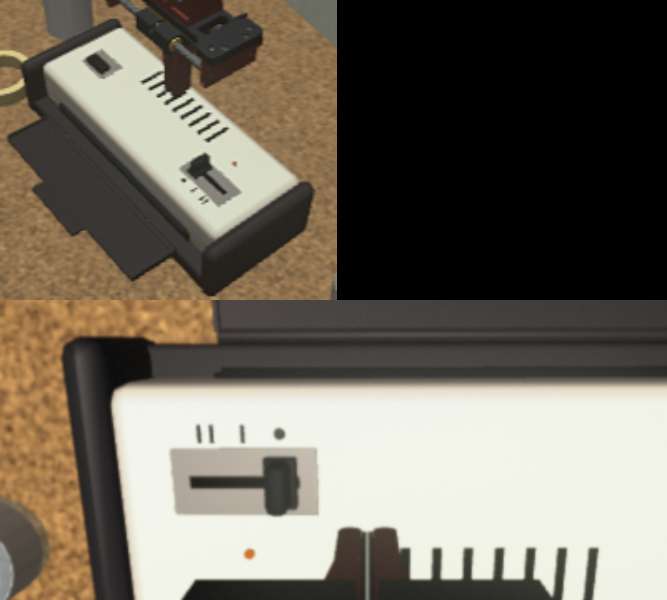

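The tray is down open and the selector is still at off (wrist crop about (280,483)). The fingers are on its +y side, so I'll lower and push along tool -y.

```bash
python3 -m inch '[[[0,0,30,0,0,0,0],[0,0,60,0,0,0,0],[0,0,80,0,0,0,0],[0,0,87,0,0,0,0],[0,0,89,0,0,0,0],[0,0,89,0,0,0,0]]]'|head -2; python3 go.py -12 -50 119
python3 -m inch '[[[0,-4,0,0,0,0,0],[0,-8,0,0,0,0,0],[0,-12,0,0,0,0,0],[0,-16,0,0,0,0,0],[0,-20,0,0,0,0,0],[0,-23,0,0,0,0,0],[0,-26,0,0,0,0,0],[0,-29,0,0,0,0,0],[0,-29,0,0,0,0,0]]]'|head -2;python3 go.py -12 -50 119
```

```text
t: 5.25
ee_pos: [589.3, 63.8, 121.4]
t 5.25 lam tcp [-12.  -50.  121.4] F lam [0.4 0.1 0.2] width 0.4680565158256848
shift [-0.   0.   2.4] turn [0.    0.001 0.   ]
t: 6.15
ee_pos: [592.4, 34.7, 120.6]
t 6.15 lam tcp [-12.4 -79.4 120.6] F lam [-0.4  1.5  0.2] width 0.5953265082101785
shift [-0.4 29.4  1.6] turn [ 0. -0. -0.]
```

```bash
python3 -m inch '[[[0,-3,0,0,0,0,0],[0,-6,0,0,0,0,0],[0,-9,0,0,0,0,0],[0,-12,0,0,0,0,0],[0,-15,0,0,0,0,0],[0,-18,0,0,0,0,0],[0,-18,0,0,0,0,0]]]'|head -2; python3 go.py -12 -50 119
python3 -m inch '[[[0,-3,0,0,0,0,0],[0,-6,0,0,0,0,0],[0,-9,0,0,0,0,0],[0,-12,0,0,0,0,0],[0,-14,0,0,0,0,0],[0,-14,0,0,0,0,0]]]'|head -2;python3 go.py -12 -50 119
```

```text
t: 6.85
ee_pos: [594.5, 16.9, 120.7]
t 6.85 lam tcp [-12.4 -97.3 120.7] F lam [0.2 2.1 0.4] width 0.43151429313779427
shift [-0.3 47.3  1.7] turn [ 0.001  0.    -0.001]
t: 7.45
ee_pos: [596.2, 2.5, 120.7]
t 7.45 lam tcp [ -12.4 -111.8  120.7] F lam [ 1.7 -0.2  0.1] width 0.26064071548189316
shift [-0.4 61.8  1.7] turn [-0.  0. -0.]
```

```bash
python3 -m inch '[[[0,-1,0,0,0,0,0],[0,-2,0,0,0,0,0],[0,-3,0,0,0,0,0],[0,-4,0,0,0,0,0],[0,-4,0,0,0,0,0]]]'|head -2; python3 go.py -12 -50 119
python3 -m inch '[[[0,6,0,0,0,0,0],[0,20,0,0,0,0,0],[0,20,-40,0,0,0,0],[0,20,-90,0,0,0,0],[0,40,-120,0,0,0,0],[0,70,-120,0,0,0,0],[0,70,-120,0,0,0,0],[0,70,-120,0,0,0,0]]]'|head -2
python3 - <<'E'
from h import *
a=save('side','pics/f0.png')['frame'][135:295,190:370];b=optics.get_image('wrist')['frame'][100:280,60:460]
u=cv2.resize(a[:,:,::-1],(337,300));v=cv2.resize(b[:,:,::-1],(667,300))
cv2.imwrite('pics/f.png',np.vstack([cv2.copyMakeBorder(u,0,0,0,330,0),v]))
E
```

```text
t: 7.95
ee_pos: [596.5, 0.2, 120.7]
t 7.95 lam tcp [ -12.4 -114.1  120.7] F lam [1.3 6.1 1.5] width 0.7166063340741488
shift [-0.4 64.1  1.8] turn [ 0.002 -0.    -0.   ]
t: 8.75
ee_pos: [587.9, 69.4, 240.5]
```

View pics/f.png

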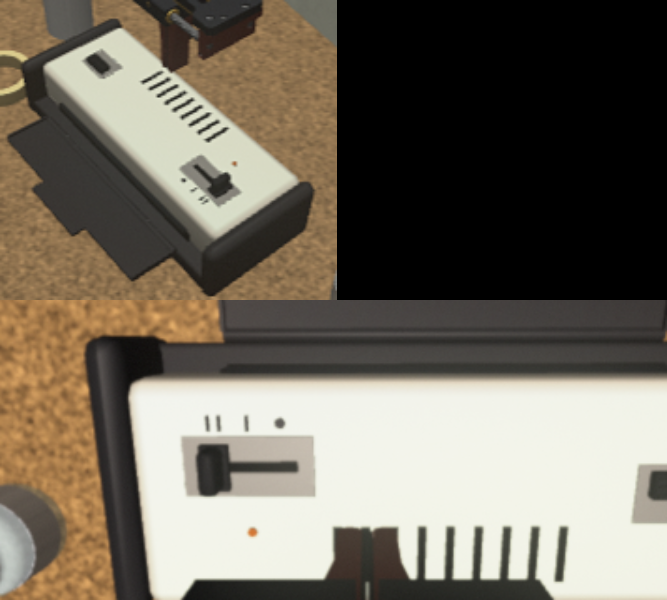

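The selector is at the "II" mark (hot), with its tab at about (212,468) in the wrist crop. The tray is level and open, and the machine hasn't moved.

```bash
python3 -c "
from workcell import ctrl;print(ctrl.close_job())"
```

```text
the job is handed in; nothing more can be done
None
```

The job is handed in: in the last pictures the feed tray is fully open, the selector is at its second stop (hot), and the laminator, catch and nearby items look undisturbed; no verdict was returned.

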